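Seat the pole joint in its dock and latch it

ROBOT

A 7-joint arm with a two-finger parallel gripper is mounted at the origin on the work surface. World frame = base frame: x ahead of the robot, y to its left, z up, the work surface at z = 0. Lengths are in m, angles in rad, forces in N, time in s.
With the tool pointing down it reaches from about 0.35 to 0.9 m from the base axis. Payload 8.1 kg.
Tool frame: the origin (TCP) lies midway between the tips of the shut fingers; the grasp point (between the pads) lies arm.grasp_offset behind it (arm.grasp_offset is the distance from the TCP to the grasp point, in m); z points along the fingers, y is the line along which they close (so a half turn about z gives the same grasp; the last joint's range is limited). The gripper opens to 92 mm and grips with 3 to 60 N. Pads are 19 mm wide; open, the fingers measure 130 mm over their backs; the gripper's body (75 mm by 190 mm) begins 47 mm behind the grasp point.
Start: joints at [1.042, 0.434, 0.025, 1.573, -0.012, 1.134, -0.075], TCP at [0.258, -0.569, 0.227] pointing down, gripper open.
Joint ranges: [-2.62, 2.62], [-0.44, 2.09], [-1.27, 1.32], [0.08, 2.57], [-1.32, 4.46], [0.12, 2], [-2.74, 2.74]. Speed limits (rad/s): [2.22, 2.22, 3.01, 3.01, 3.14, 3.14, 3.14].

INTERFACE

Orientations are given as a rotation vector (axis times angle).
In Python, from cell import observe, imaging, arm gives the robot as it stands.
- The arm moves only by the tool apply_moves, never from a script. Its argument "commands" is a list of rows, each a list of 5 numbers: the opening in per cent of the stroke, from 0 (shut) to 100 (fully open), then the shift along the world's x, y, z in units of 0.06 m (1.0 is 0.06 m), then the turn about the world's z in units of 0.5 rad (1.0 is 0.5 rad). A call has 1 to 12 rows; each row shifts and turns the commanded pose from where the row before left it; what a row does not reach is not made up. A row lasts 1/8 s, in which the tool goes at most 62.5 mm and 10.7 degrees, less where a joint would pass 70% of its speed; a pose out of reach is approached as far as the arm can. A call with a number of a shift or a turn outside -1 to 1 is refused whole. A call with a gripper value outside its range is refused whole. The fingers move at their own pace and stop on an object; "newtons" is the grip in N (left out, the last holds). Time passes only in rows, so rows that do not move let the fingers close. It gives the time, the measured TCP pose, the force, the opening and the grip force at its end, in the units of the state.
- observe(): the state, without advancing time (a new reading comes with each control period).
- imaging.get_image(name): name is "side" or "top" or "wrist"; returns (picture, depth): 480x640x3 uint8, red, green, blue; 480x640 float32, m along the optical axis (not along the pixel's ray), 0 where there is no reading.
- imaging.camera_params(name): a dict with "camera_matrix" (3x3 intrinsics, pixels), "origin" and "rotation" of the camera in the world; the wrist camera has in their place "tool_from_camera" (4x4, takes a point from camera to tool coordinates, whose origin is the TCP and whose axes are the flange's). Camera axes: x right, y up, looking along -z (the intrinsics and any distortion apply to the point x, -y, -z); pixel columns grow to the right and rows downward; lengths in m; the calibration is good to about 2 mm. A picture is of the moment at which its call begins: read the wrist's pose just before it. camera_params takes no time and is no camera call.
- arm.sign_off(): hands the job in; it is judged then, once.
The state is a dict: "clock": time; "joints": joint angles; "dq": joint speeds; "joint_efforts": joint torques, N m; "position": TCP position; "ee_rot": TCP orientation; "force": force on the tool from outside, world axes, zero at the start; "ft_torque": the same for the moment, N m; "width": opening from 0.0 (shut) to 1.0 (fully open); "gripper_force": force on a finger pad.
Only numpy, scipy, OpenCV 4.12 (cv2) and the standard library are available. Lean on these libraries where they do the work, as an engineer would, in place of code of your own. Each camera call takes 0.05 s, during which the arm holds its last target. There are 200 camera calls.

TASK

Take the hexagonal aluminium pole joint from the wooden rack and put it into the dark grey dock: shuffle it gently about on the pocket floor, never leaning on it hard (stay under 30 N), until its flat foot drops fully home in the slot and its flange lies on the floor. Then let go of it and slide the dock's latch all the way in over the flange. Leave everything else on the shelf where it is.

Things in the scene. Friction and masses are not known exactly. Their poses are not given: they have to be found in the camera images.
- pole_joint: Aluminium pole joint, 0.18 kg, upright, 74 mm tall. Bottom up: flat foot 28 (its x) x 16 (its y) x 12 mm high; round flange 64 mm across, 12 to 18 mm above the origin; hexagonal bar 20 mm across flats, 18 to 74 mm above the origin, to grip; one pair of flats faces its +-y. Origin: centre of the foot's underside, z up. Stands loose in a rack hole. A half turn about z makes no difference.
- dock: Dark grey plastic dock fixed to the shelf. Origin: on the shelf below the centre of its pocket, z up. Square open pocket 82 x 82 mm inside, walls 6 mm, rim 34 mm above the shelf. The latch track reaches 115 mm from the origin on its -y side and is 40 mm wide. Pole joint fully home: its origin 6 mm above this one, flange lying on the pocket floor; foot only resting on the floor: 18 mm.
- pocket_floor (a point): Centre of the pocket's floor, 18 mm above the shelf: a steel plate 66 x 66 x 14 mm with a slot 30 x 18 mm, edges chamfered 1 mm, for the foot. The slot's long side lies roughly along the dock's x, but the plate was screwed down carelessly: the slot may be up to 7 mm off this point in each of the dock's x and y and turned up to 0.3 rad either way (not measured; the plate holds fast).
- latch (a joint): Travel of the dock's latch in m: 0 = fully out, 0.024 = fully in. Slides along the dock's +y, rubs with about 1.5 N, stays where left; starts within 2 mm of fully out, clear of the pocket. Its tongue, 18 mm wide and 6 mm thick, underside 26 mm above the shelf, passes 2 mm above a flange that is fully home and runs against one that is not.
- latch_tab (a point): Top centre of the latch's upright black tab, 24 mm wide (dock's x), 8 mm thick (dock's y), standing from 32 to 64 mm above the shelf; 86 mm from the dock's origin on its -y side when the latch is fully out. Pinch or push it.
- rack: Fixed wooden block 78 (x) x 176 (y) x 16 mm with two 38 mm round holes, 45 mm either side of its centre along its y. Origin: centre of the underside. One hole has the pole joint, the other the round joint.
- round_joint: A different aluminium joint, with a round 28 mm barrel, 74 mm tall, round foot, same flange; origin at the foot's underside. Not needed: leave it in the rack.
- scraper: Yellow plastic scraper lying flat, about 145 x 75 mm, 14 mm high; bystander.
- pad: Black silicone scrubbing pad 90 x 65 x 18 mm; bystander.
- steel_hook: Small stainless steel hook lying flat, about 80 x 35 mm, 6 mm high; bystander.
- polish_tin: Bare metal tin 56 mm across, 45 mm tall, origin at its underside; bystander between rack and dock.
- cleaner: Small white cleaner bottle 60 mm across, 100 mm tall, origin at its underside; bystander.
- wax_jar: Glass jar 70 mm across, 80 mm tall, origin at its underside; bystander.
- brush: Hand brush lying flat; bystander.
Mind the look-alikes: they are no part of the job. What is shaped like the pole_joint but orange or pink is not meant. Leave any orange look-alike of the dock alone.

How it is judged:
On the way, in this order (a step that is already met when the one before it is completed fails the run):
1. the pole joint's foot is fully home in the slot, upright, the latch still out (z of pole_joint in the frame of dock below 0.0085 m and horizontal distance between pole_joint and dock below 0.014 m and angle between pole_joint's own z axis and vertical below 0.08 rad and value of joint latch below 0.006 m), for 0.2 s.
2. the latch is slid in over the flange (value of joint latch above 0.021 m), for 0.2 s.
At the end, for the whole second after the job is handed in: The pole joint stands still and upright (within 0.08 rad), fully home in the dock's slot (its origin under 8.5 mm above the dock's and within 14 mm of it sideways), and the latch is in by more than 21 mm of its 24 mm (z of pole_joint in the frame of dock below 0.0085 m and horizontal distance between pole_joint and dock below 0.014 m and angle between pole_joint's own z axis and vertical below 0.08 rad and value of joint latch above 0.021 m and linear speed of pole_joint below 0.02 m/s); the robot touches nothing.
It fails at once if the pole joint is pressed or knocked against the dock with more than 30 N (contact force between pole_joint and dock above 30 N).
It fails at once if another thing on the shelf is shifted by more than 40 mm (distance of any of round_joint, scraper, pad, steel_hook, polish_tin, cleaner, wax_jar, brush from where it was at the start of the episode above 0.04 m).
It also fails if it takes over 72 s, if anything falls off the work surface, if the arm or the gripper's body presses on something with over 40 N, if the wrist force passes 120 N, or if a joint passes its speed limit or range.

## Working session

There is one attempt and no reset: what is moved stays moved. The work goes in short steps, Python scripts to look and compute and a tool call to move; the robot and the scene stay as the last step left them, time stands still between calls to the robot, and variables do not carry over. Pictures are saved under pics/ and viewed, at most 10 in all, crops included, and the job is handed in when it is done.

Besides the shell and the picture viewer there is one more tool, called after "Request:" in YAML: its name, and indented under it one key for each argument. apply_moves: Moves the arm, as the interface text tells. Its arguments: {"type":"object","properties":{"commands":{"type":"array"},"newtons":{"type":"number"}},"required":["commands"]}

```bash
mkdir -p pics; cat > h.py <<'E'
import numpy as np, cv2
from scipy.spatial.transform import Rotation as R
from cell import observe, imaging, arm
def get(n):
    s=observe(); im,d=imaging.get_image(n); p=imaging.camera_params(n)
    K=np.array(p["camera_matrix"])
    if n=="wrist":
        T=np.array(p["tool_from_camera"]); Rt=R.from_rotvec(s["ee_rot"]).as_matrix()
        Rc=Rt@T[:3,:3]; o=Rt@T[:3,3]+np.array(s["position"])
    else: Rc=np.array(p["rotation"]); o=np.array(p["origin"])
    return im,d,K,Rc,o,p
def ray(px,K,Rc):
    px=np.atleast_2d(np.float64(px)); v=np.c_[px,np.ones(len(px))]@np.linalg.inv(K).T
    return (v*[1,-1,-1])@Rc.T
def plane(px,z,K,Rc,o):
    v=ray(px,K,Rc); return o+v*((z-o[2])/v[:,2])[:,None]
def cloud(d,K,Rc,o):
    vv,uu=np.mgrid[:480,:640]; v=ray(np.c_[uu.ravel(),vv.ravel()],K,Rc)
    return (o+v*d.reshape(-1,1)).reshape(480,640,3)
def save(n,im): cv2.imwrite("pics/"+n,im[...,::-1])
E
python3 - <<'E'
from h import *
for n in("top","side"):
    im,d,K,Rc,o,p=get(n); save(n+"0.png",im); np.savez(n+".npz",im=im,d=d,K=K,Rc=Rc,o=o); print(n,{k:v for k,v in p.items() if k not in("rotation",)},Rc.round(3).tolist())
print(observe(),arm.grasp_offset)
E
```

```text
top {'camera_matrix': array([[621.6659015 ,   0.        , 321.32062901],
       [  0.        , 621.6659015 , 232.33437284],
       [  0.        ,   0.        ,   1.        ]]), 'origin': array([0.29681367, 0.01097407, 1.43242505])} [0.121, -0.087, -1.559]
side {'camera_matrix': array([[494.26950813,   0.        , 327.01154653],
       [  0.        , 494.26950813, 234.34577997],
       [  0.        ,   0.        ,   1.        ]]), 'origin': array([0.37449852, 0.95676502, 0.9923604 ])} [0.088, -1.19, -2.768]
{'clock': 0.1, 'joints': array([ 1.04237551,  0.43513694,  0.02496793,  1.57401825, -0.01157235,
        1.13401283, -0.07508773]), 'dq': array([-0.00148805, -0.0015891 ,  0.00079226, -0.00209406,  0.00199727,
        0.00050971, -0.0001996 ]), 'joint_efforts': array([ 2.92644741e-03, -6.69122243e+01,  9.87679884e-01, -3.15149796e+01,
       -6.05803519e-02,  3.73642927e-02,  3.72146337e-05]), 'position': array([ 0.25791874, -0.5687838 ,  0.22602887]), 'ee_rot': array([-3.06934116e+00, -6.63486629e-01,  7.05697797e-04]), 'force': array([ 0.35273381, -0.03238263,  0.49092655]), 'ft_torque': array([-0.02345618, -0.04461919, -0.02435991]), 'gripper_force': 0.0, 'width': 0.9993120165854277} 0.0188
```

View pics/top0.png

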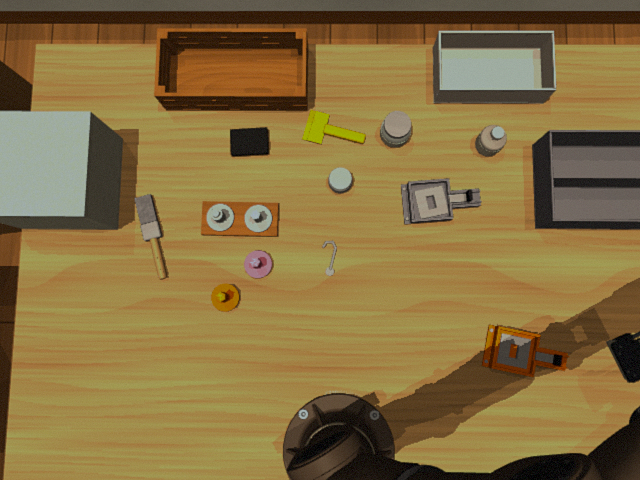

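View pics/side0.png

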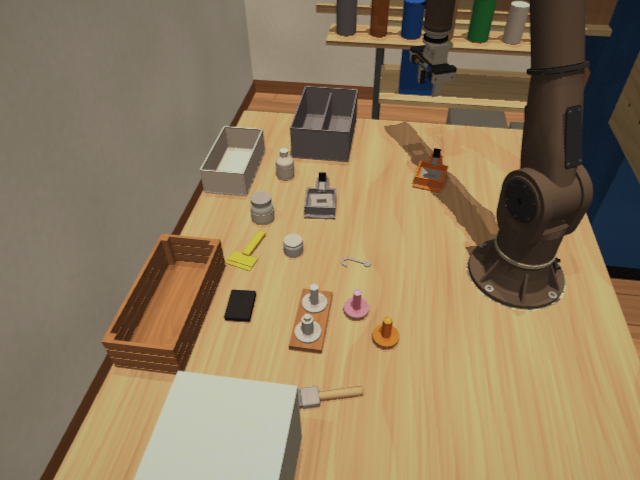

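Top view: two metallic joints stand in the rack at (220,216) and (259,218). The look-alikes are pink (258,264) and orange (225,297). The grey dock is at (432,202) with its tab near (470,197), and the orange dock look-alike is at (515,352). Next is a close crop to tell hex from round.

```bash
sed -i 's/Rc=np.array(p\["rotation"\])/Rc=R.from_rotvec(p["rotation"]).as_matrix()/' h.py
python3 - <<'E'
from h import *
t=np.load("top.npz");s=np.load("side.npz")
c=lambda im,x,y,w,h:cv2.resize(im[y:y+h,x:x+w],(400,300),interpolation=cv2.INTER_CUBIC)
a=np.vstack([np.hstack([c(t['im'],195,188,92,69),c(s['im'],270,280,92,69)]),np.hstack([c(t['im'],396,167,92,69),c(s['im'],285,165,80,60)])])
save("crop.png",a)
T=R.from_rotvec(t['Rc']).as_matrix() if t['Rc'].ndim==1 else t['Rc'];S=s['Rc']
P=cloud(t['d'],t['K'],T,t['o'])
for n,px in dict(j1=(220,212),fl1=(212,222),j2=(259,216),pad=(250,142),tin=(340,180),dockc=(432,202),tab=(470,197),wall=(405,205),jar=(396,128),hook=(330,268)).items(): print(n,P[px[1],px[0]].round(3))
m=(P[...,2]>0.008)&(P[...,2]<0.03)&(P[...,0]>.25)
hsv=cv2.cvtColor(t['im'],cv2.COLOR_RGB2HSV)
r=np.zeros((480,640),np.uint8); r[195:243,195:287]=1
print('rack',cv2.minAreaRect(P[(r>0)&(P[...,2]>.01)&(P[...,2]<.022)][:,:2].astype(np.float32)))
E
```

```text
j1 [0.524 0.27  0.062]
fl1 [0.506 0.294 0.028]
j2 [0.513 0.18  0.075]
pad [0.696 0.212 0.024]
tin [0.603 0.001 0.043]
dockc [ 0.561 -0.214  0.   ]
tab [ 0.562 -0.289  0.059]
wall [ 0.552 -0.15   0.007]
jar [ 0.715 -0.124  0.077]
hook [0.404 0.022 0.014]
rack ((0.516974151134491, 0.23348447680473328), (0.17694517970085144, 0.07888271659612656), 89.20840454101562)
```

View pics/crop.png

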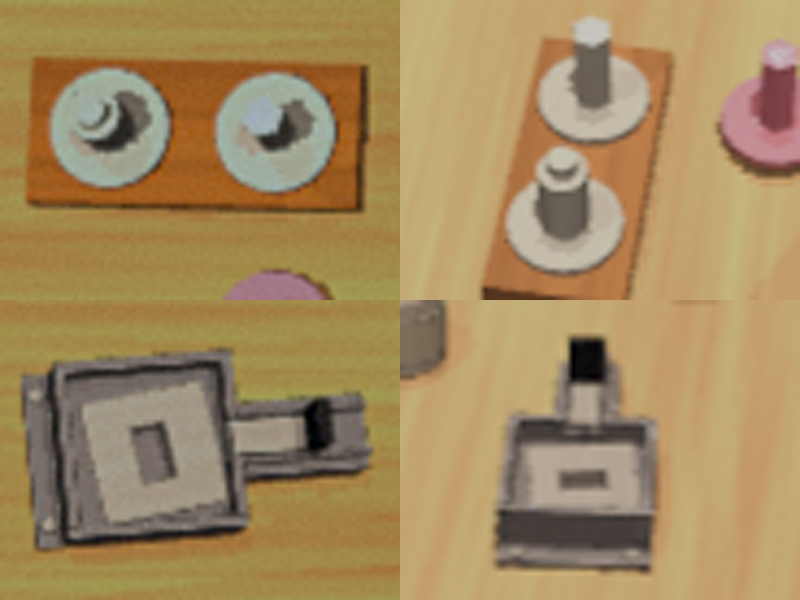

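Crop: the right-hand rack joint, top-view pixel (259,218), has the hexagonal bar. The left one at (220,216) is the stepped round barrel. The dock is the grey one, with its slot visible at about (431,202). I'll fly over the dock first for a wrist look.

Request:
apply_moves:
  commands:
    - [100,0.4,0.6,0.2,-0.085]
    - [100,0.4,0.6,0.2,-0.085]
    - [100,0.4,0.6,0.2,-0.085]
    - [100,0.4,0.6,0.2,-0.085]
    - [100,0.4,0.6,0.2,-0.085]
    - [100,0.4,0.6,0.2,-0.085]
    - [100,0.4,0.6,0.2,-0.085]
    - [100,0.4,0.6,0.2,-0.085]
    - [100,0.4,0.6,0.2,-0.085]
    - [100,0.4,0.6,0.2,-0.085]
    - [100,0,0,0,0]
    - [100,0,0,0,0]

```text
clock: 1.6
position: [0.4976, -0.2097, 0.3463]
ee_rot: [3.141, 0.001, -0.002]
force: [-0.3, -0.9, 0.4]
width: 0.998
gripper_force: 0.0
```

```bash
python3 - <<'E'
from h import *
im,d,K,Rc,o,p=get("wrist"); save("w1.png",im); np.savez("w1.npz",im=im,d=d,K=K,Rc=Rc,o=o)
print(p,o,observe()["clock"])
E
```

```text
{'camera_matrix': array([[402.30884149,   0.        , 321.07439641],
       [  0.        , 402.30884149, 242.16502323],
       [  0.        ,   0.        ,   1.        ]]), 'tool_from_camera': array([[ 5.06093500e-04,  9.54704657e-01,  2.97554637e-01,
         8.04916252e-02],
       [ 9.99999026e-01, -9.61686101e-05, -1.39228342e-03,
         1.10709355e-04],
       [-1.30060405e-03,  2.97555052e-01, -9.54703776e-01,
        -1.57885590e-01],
       [ 0.00000000e+00,  0.00000000e+00,  0.00000000e+00,
         1.00000000e+00]])} [ 0.5782673  -0.2097199   0.50408228] 1.65
```

View pics/w1.png

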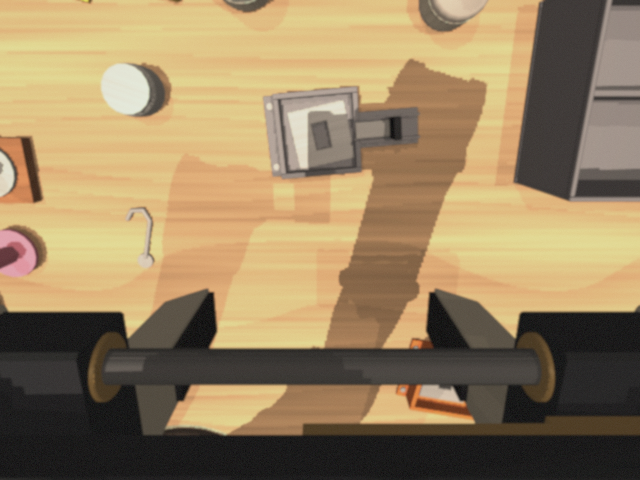

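The wrist image shows the grey dock at (315,132), slot at (321,135), tab at (398,128). Descending for a finer slot measurement.

Request:
apply_moves:
  commands:
    - [100,0,0,-0.9,0]
    - [100,0,0,-0.9,0]
    - [100,0,0,-0.9,0]
    - [100,-0.1,0,-0.8,0]
    - [100,0,0,0,0]
    - [100,0,0,0,0]

```text
clock: 2.4
position: [0.4929, -0.2102, 0.1384]
ee_rot: [3.141, -0.001, 0.003]
force: [-0.6, -0.3, 0.8]
width: 1.003
gripper_force: 0.0
```

```bash
python3 - <<'E'
from h import *
im,d,K,Rc,o,p=get("wrist"); save("w2.png",cv2.resize(im[0:260,140:560],(800,495))); np.savez("w2.npz",im=im,d=d,K=K,Rc=Rc,o=o)
P=cloud(d,K,Rc,o)
z=P[...,2]; u=np.arange(640)
roi=np.zeros((480,640),bool); roi[5:270,120:560]=1
for lo,hi in((.028,.040),(.012,.0235),(.058,.07)):
    q=P[roi&(z>lo)&(z<hi)&(P[...,1]>-.34)&(P[...,1]<-.1)][:,:2].astype(np.float32)
    if len(q)>5: print(lo,hi,len(q),cv2.minAreaRect(q),q.mean(0))
print(o)
E
```

```text
0.028 0.04 8547 ((0.562139630317688, -0.24036213755607605), (0.09441348165273666, 0.16242842376232147), 4.8638691902160645) [ 0.5639339  -0.22735696]
0.012 0.0235 15455 ((0.5624803900718689, -0.243223637342453), (0.08253658562898636, 0.15660111606121063), 4.989797115325928) [ 0.56154674 -0.20939933]
0.058 0.07 765 ((0.566641092300415, -0.29042506217956543), (0.023986078798770905, 0.008488619700074196), 5.863315582275391) [ 0.56689066 -0.2897755 ]
[ 0.57316174 -0.21027309  0.2963785 ]
```

View pics/w2.png

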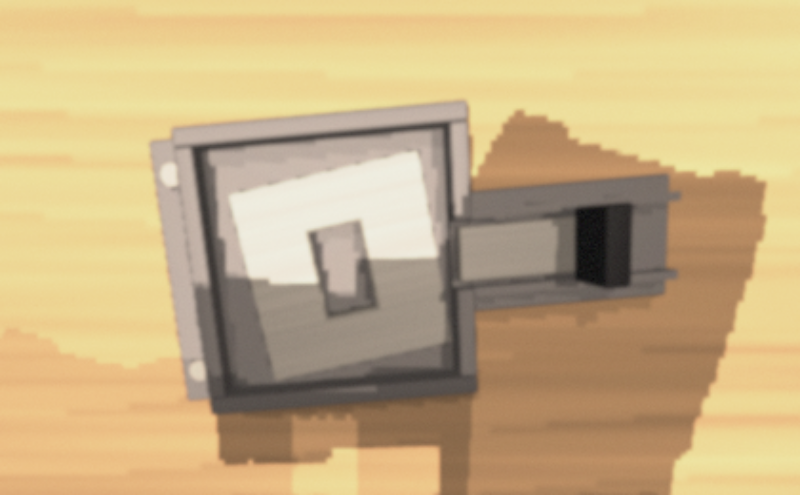

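The dock fills the view; the slot corners in the crop are about (307,231), (359,220), (376,303), (328,317). Computing the slot pose.

```bash
python3 - <<'E'
from h import *
w=np.load("w2.npz"); K,Rc,o=w['K'],w['Rc'],w['o']; P=cloud(w['d'],K,Rc,o)
c=np.array([(307,231),(359,220),(376,303),(328,317)])/1.905+[140,0]
q=plane(c,.018,K,Rc,o)[:,:2]; print(q.round(4).tolist(),cv2.minAreaRect(q.astype(np.float32)))
f=P[120:150,300:315,2] ; print('near-slot z',np.median(P[118:145,280:298,2]))
m=(P[...,2]<.012); s=np.zeros_like(m); x0,y0=(c.min(0)-8).astype(int); x1,y1=(c.max(0)+8).astype(int); s[y0:y1,x0:x1]=1
m&=s; vv,uu=np.nonzero(m); print(m.sum(), cv2.minAreaRect(P[m][:,:2].astype(np.float32)),P[m][:,2].mean())
# plate outline (z .015-.022) edge fit: bright/dark plate in depth
g=cv2.cvtColor(w['im'],cv2.COLOR_RGB2GRAY); e=cv2.Canny(g,40,90); e[:int(y0)]=0;e[int(y1):]=0;e[:,:int(x0)]=0;e[:,int(x1):]=0
pp=np.argwhere(e)[:,::-1]; print(len(pp),cv2.minAreaRect(plane(pp,.018,K,Rc,o)[:,:2].astype(np.float32)))
# plate tilt from its far edge
pl=np.array([(228,194),(418,151),(450,342),(274,379)])/1.905+[140,0]
print('plate',plane(pl,.018,K,Rc,o)[:,:2].round(4).tolist())
# joint in the top view
t=np.load('top.npz');T=R.from_rotvec(t['Rc']).as_matrix() if t['Rc'].ndim==1 else t['Rc']; Q=cloud(t['d'],t['K'],T,t['o'])
r=Q[195:240,240:280].reshape(-1,3); fl=r[(r[:,2]>.024)&(r[:,2]<.04)]; tp=r[r[:,2]>.068]; print('fl',(fl.min(0)+fl.max(0))/2,'top',tp.mean(0),len(tp))
E
```

```text
[[0.5708, -0.1977], [0.5744, -0.2157], [0.5462, -0.222], [0.5412, -0.2048]] ((0.5581526160240173, -0.21016381680965424), (0.03043454699218273, 0.018421178683638573), 13.513894081115723)
near-slot z 0.017931107947586872
1177 ((0.5571927428245544, -0.21025094389915466), (0.030129997059702873, 0.018114237114787102), 12.583271026611328) 0.004213216021645416
309 ((0.5578739047050476, -0.21005070209503174), (0.030984561890363693, 0.03497476875782013), 70.72882080078125)
plate [[0.583, -0.1707], [0.5967, -0.2355], [0.5322, -0.249], [0.5186, -0.1847]]
fl [0.52005041 0.18621899 0.03149804] top [0.50062357 0.17568419 0.1758098 ] 82
```

Slot centre is about (0.558,-0.210), yaw about 0.21; dock yaw is about 0.085. On to the rack for a close look at the hex bar.

Request:
apply_moves:
  commands:
    - [100,0,0.2,0.5,0]
    - [100,-0.1,0.9,0,0]
    - [100,-0.15,0.9,0,0]
    - [100,-0.15,0.9,0,0]
    - [100,-0.15,0.9,0,0]
    - [100,-0.15,0.9,0,0]
    - [100,-0.1,0.9,0,0]
    - [100,-0.1,0.9,0,0]
    - [100,0,0,0,0]
    - [100,0,0,0,0]

```text
clock: 3.7
position: [0.4391, 0.1808, 0.1682]
ee_rot: [-3.141, -0.002, -0.004]
force: [-0.0, -0.7, -0.1]
width: 0.998
gripper_force: 0.0
```

```bash
python3 - <<'E'
from h import *
im,d,K,Rc,o,p=get("wrist"); np.savez("w3.npz",im=im,d=d,K=K,Rc=Rc,o=o)
P=cloud(d,K,Rc,o); z=P[...,2]; near=(abs(P[...,0]-.52)<.04)&(abs(P[...,1]-.187)<.04)
tp=near&(z>.07)&(z<.085); n,l,st,ce=cv2.connectedComponentsWithStats(tp.astype(np.uint8)); print(st[1:],ce[1:])
k=1+st[1:,4].argmax(); m=l==k; pts=P[m]; print('top z',np.median(pts[:,2]),'mean',pts.mean(0),cv2.minAreaRect(pts[:,:2].astype(np.float32)))
cn=max(cv2.findContours(m.astype(np.uint8),0,1)[0],key=cv2.contourArea)[:,0]
q=plane(cn,.078,K,Rc,o)[:,:2]; c=(q.max(0)+q.min(0))/2; c=pts[:,:2].mean(0)
a=np.arange(0,180,1.)*np.pi/180; w=[np.ptp(q@[np.cos(t),np.sin(t)]) for t in a]
b=[np.mean([w[(i+k)%180] for k in(0,60,120)]) for i in range(60)]; print('flat normal deg',np.argmin(b),min(b),max(b), [w[(np.argmin(b)+k)%180].round(4) for k in(0,60,120)])
fl=near&(z>.018)&(z<.03); f=P[fl][:,:2].astype(np.float32); print('flange',cv2.minEnclosingCircle(f),np.median(P[fl][:,2]))
y,x=np.nonzero(m); cx,cy=int(x.mean()),int(y.mean()); save("w3.png",cv2.resize(im[max(cy-90,0):cy+90,cx-120:cx+120],(800,600),interpolation=cv2.INTER_CUBIC)); print(cx,cy,observe()['position'])
E
```

```text
[[ 290  105   37   38 1026]] [[307.78654971 123.61403509]]
top z 0.0779094241039969 mean [0.51589304 0.18829122 0.07792826] ((0.5158910155296326, 0.1882714033126831), (0.019933756440877914, 0.02221202664077282), 73.60065460205078)
flat normal deg 13 0.01996975319167778 0.022254443642307244 [np.float64(0.02), np.float64(0.0199), np.float64(0.02)]
flange ((0.5163525342941284, 0.18453922867774963), 0.04491955041885376) 0.021934635656332607
307 123 [0.43908111 0.17995452 0.16785829]
```

View pics/w3.png

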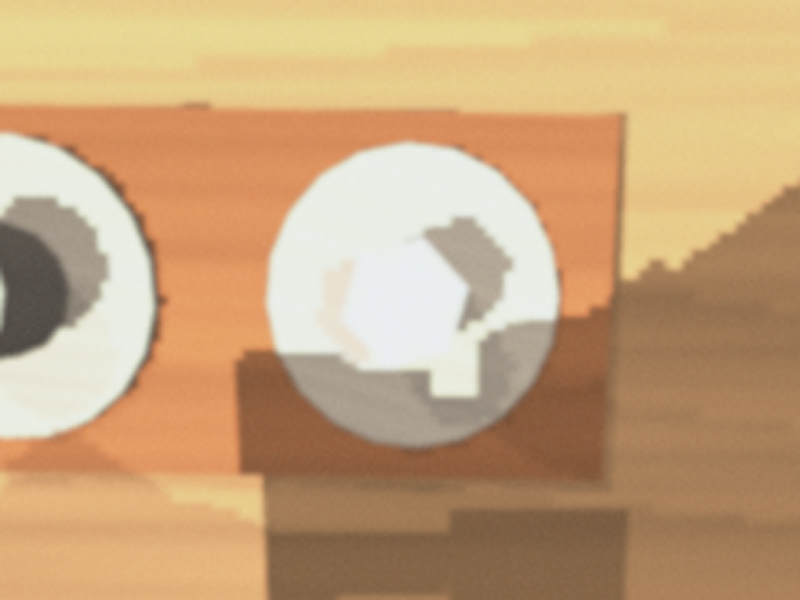

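Crop: hex top at (405,300), with flat normals at 13°, 73° and 133°. I'll grip on the 73° pair, then find the foot direction after lifting.

Request:
apply_moves:
  commands:
    - [60,0.64,0.07,0,-0.3]
    - [60,0.64,0.06,0,-0.3]
    - [60,0,0,0,0]
    - [60,0,0,-0.8,0]
    - [60,0,0,-0.8,0]
    - [60,0,0,-0.6,0]
    - [60,0,0,0,0]

```text
clock: 4.62
position: [0.5127, 0.1865, 0.0331]
ee_rot: [3.103, -0.468, -0.007]
force: [-0.3, -1.6, -0.1]
width: 0.598
gripper_force: 0.0
```

Request:
apply_moves:
  commands:
    - [10,0,0,0,0]
    - [5,0,0,0,0]
    - [5,0,0,0,0]
    - [5,0,0,0,0]
    - [5,0,0,0,0]
    - [5,0,0,0,0]
  newtons: 25

```text
clock: 5.38
position: [0.5153, 0.1888, 0.0354]
ee_rot: [-3.106, 0.468, -0.001]
force: [-0.8, -0.6, 7.5]
width: 0.217
gripper_force: 25.0
```

Gripped at 20 mm across the flats. Raising it high so the side camera can see the foot under the flange.

Request:
apply_moves:
  commands:
    - [5,0,0,0.4,0]
    - [5,0,0,0.8,0]
    - [5,0,0,0.9,0]
    - [5,0,0,0.9,0]
    - [5,0,0,0.9,0]
    - [5,0,0,0.9,0]
    - [5,0,0,0.9,0]
    - [5,0,0,0.9,0]
    - [5,0,0,0.9,0]
    - [5,0,0,0.9,0]
    - [5,0,0,0.9,0]
    - [5,0,0,0,0]

```text
clock: 6.88
position: [0.5153, 0.189, 0.5964]
ee_rot: [-3.103, 0.467, -0.008]
force: [1.1, 0.2, -2.7]
width: 0.213
gripper_force: 25.0
```

```bash
cat > foot.py <<'E'
from h import *
import sys
im,d,K,Rc,o,p=get("side"); st=observe(); c=np.array(st['position']); P=cloud(d,K,Rc,o)
uv=(c+[0,0,-.032]-o)@Rc; u=K[0,0]*uv[0]/-uv[2]+K[0,2]; v=K[1,1]*-uv[1]/-uv[2]+K[1,2]; u,v=int(u),int(v)
np.savez(sys.argv[1]+".npz",im=im,d=d,K=K,Rc=Rc,o=o,c=c)
cr=im[v-30:v+30,u-40:u+40]; save(sys.argv[1]+".png",cv2.resize(cr,(800,600),interpolation=cv2.INTER_NEAREST))
print(st['position'],u,v,st['width'],st['clock'])
q=P-(c+[0,0,-.0314]); m=(abs(q[...,2]-.005)<.006)&(np.hypot(q[...,0],q[...,1])<.03)
for a in (q[m]*1000).round(1)[:60]: print(a.tolist(),end=' ')
E
python3 foot.py s1
```

```text
[0.51521494 0.18896039 0.59367812] 309 106 0.21798727947049806 6.925
[-2.3, 8.1, 2.1] [-4.0, 8.0, 2.2] [-6.0, 9.6, 3.2] [-7.5, 7.8, 2.4]
```

View pics/s1.png

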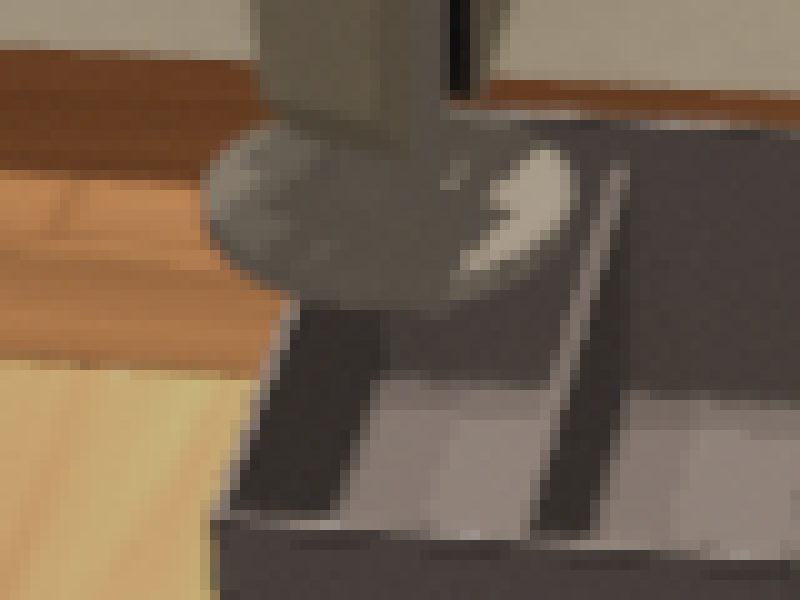

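The depth hints at the foot face near the gripped flats, but the foot is mostly hidden. Going higher and further back to be sure.

Request:
apply_moves:
  commands:
    - [5,0,-0.7,0.6,0]
    - [5,0,-0.7,0.6,0]
    - [5,0,-0.7,0.6,0]
    - [5,0,-0.7,0.6,0]
    - [5,0,0,0.6,0]
    - [5,0,0,0,0]
    - [5,0,0,0,0]

```text
clock: 7.8
position: [0.5035, 0.0514, 0.6627]
ee_rot: [-3.086, 0.464, -0.123]
force: [-0.1, 0.2, -2.5]
width: 0.216
gripper_force: 25.0
```

```bash
python3 foot.py s2
```

```text
[0.50353877 0.05136714 0.66268105] 327 35 0.21812869570783516 7.85
[-26.7, 7.9, 10.7] [-25.2, 10.5, 9.8] [19.7, 5.1, 3.6] [-22.1, 14.4, 9.3] [18.1, 4.3, 1.5] [15.9, 6.2, 2.4] [13.8, 7.3, 2.9] [12.3, 5.2, 2.2] [9.7, 9.8, 4.1] [10.8, 3.3, -0.3] [7.9, 9.8, 2.4] [6.1, 9.3, 2.2] [4.5, 7.6, 1.7] [2.5, 8.9, 2.3] [0.2, 11.8, 3.5] [-1.6, 11.5, 3.5] [-3.3, 10.4, 3.2] [-4.9, 8.9, 2.7] [-6.9, 9.8, 3.1] [-8.0, 4.8, 1.2] [-9.3, 0.4, -0.4] [2.6, 8.2, 0.2] [0.6, 9.1, 0.6] [-1.9, 13.6, 2.5] [-3.5, 12.4, 2.2] [-5.1, 10.2, 1.4] [-7.1, 11.6, 2.0] [-8.3, 6.8, 0.2] [-5.2, 11.2, -0.1]
```

View pics/s2.png

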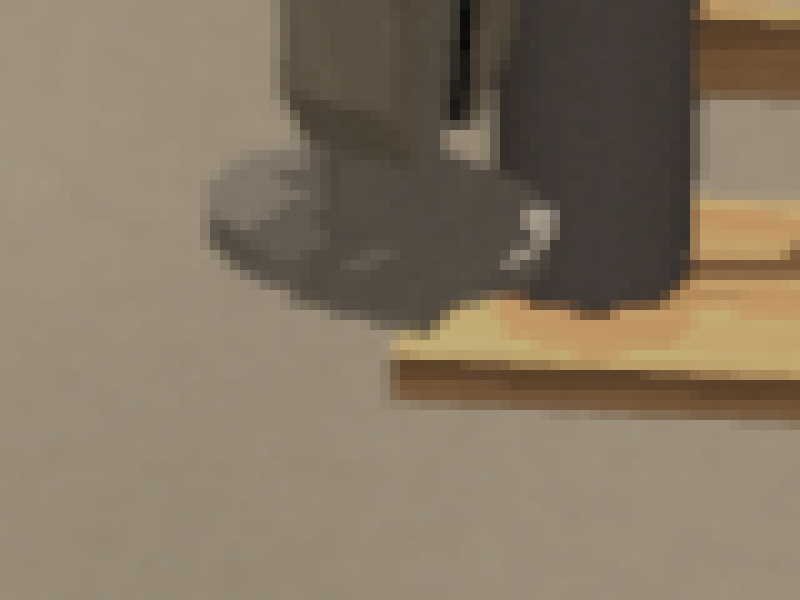

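The foot's long face runs from (18,4) to (-8,10) mm relative to the TCP. That is the -17° candidate, so the grip is on the joint's ±y flats. Heading to the dock with a turn of about +0.51 rad.

Request:
apply_moves:
  commands:
    - [5,0,-0.4,-0.8,0.1]
    - [5,0,-0.4,-0.8,0.1]
    - [5,0,-0.4,-0.8,0.1]
    - [5,0,-0.4,-0.8,0.1]
    - [5,0,-0.4,-0.8,0.1]
    - [5,0,-0.4,-0.8,0.1]
    - [5,0,-0.4,-0.8,0.1]
    - [5,0,-0.4,-0.8,0.1]
    - [5,0,0,0,0.1]
    - [5,0,0,0,0.1]
    - [5,0,0,0,0]

```text
clock: 9.22
position: [0.503, -0.1415, 0.2791]
ee_rot: [-3.085, -0.309, -0.112]
force: [-0.9, 0.1, -2.4]
width: 0.216
gripper_force: 25.0
```

```bash
cat > st.py <<'E'
from h import *
s=observe(); M=R.from_rotvec(s['ee_rot']).as_matrix(); print(s['position'],'yaw',np.arctan2(M[1,0],M[0,0]),'tilt',M[:2,2],s['force'],s['ft_torque'],s['clock'])
d=np.array([.558,-.210])-s['position'][:2]; print('to slot units',d/.06)
E
python3 st.py
```

```text
[ 0.50300333 -0.14147347  0.27906428] yaw 0.19838931904224458 tilt [0.0677845  0.04623019] [-0.86557126  0.06196664 -2.43444655] [-0.06216094  0.0877311   0.06507477] 9.225
to slot units [ 0.91661115 -1.14210887]
```

The commanded pose kept the tilt (0.08 rad) it picked up at the height limit. Checking the joints to work out how to undo it.

```bash
python3 - <<'E'
from h import *
s=observe(); print(s['joints'].round(3)); j=s['joints']; print(j[1]+j[3]+j[5])
s2=np.load('s2.npz'); print(s2['c'])
E
```

```text
[-0.282  0.201  0.603  1.822 -0.199  1.111 -0.978]
3.133036938676072
[0.50353877 0.05136714 0.66268105]
```

Request:
apply_moves:
  commands:
    - [5,-0.5,0.13,0,-0.35]
    - [5,-0.5,0.13,0,-0.35]
    - [5,-0.5,0.13,0,-0.35]
    - [5,-0.5,0.13,0,-0.35]
    - [5,-0.5,0.13,0,-0.34]
    - [5,-0.5,0.13,0,0]
    - [5,0,0,0,0]

```text
clock: 10.1
position: [0.3215, -0.0946, 0.2798]
ee_rot: [-2.96, 1.031, -0.13]
force: [0.0, -0.7, -2.2]
width: 0.218
gripper_force: 25.0
```

```bash
echo "print(s['joints'].round(3))" >> st.py; python3 st.py
```

```text
[ 0.32150065 -0.09458347  0.27979599] yaw -0.6714608835210865 tilt [ 0.08011186 -0.02261631] [ 0.01763622 -0.6813685  -2.23898393] [0.14297721 0.08431524 0.02275485] 10.1
to slot units [ 3.94165591 -1.92360879]
[-0.458 -0.241  0.457  2.181  0.144  1.101 -2.31 ]
```

Request:
apply_moves:
  commands:
    - [5,-0.5,0.14,0,0]
    - [5,-0.5,0.14,0,0]
    - [5,0,0,0,0]

```text
clock: 10.48
position: [0.2624, -0.0781, 0.28]
ee_rot: [-2.96, 1.031, -0.131]
force: [-0.1, -0.0, -2.0]
width: 0.215
gripper_force: 25.0
```

```bash
python3 st.py
```

```text
[ 0.26242259 -0.07808214  0.27997001] yaw -0.6715470715190597 tilt [ 0.0806129 -0.0230813] [-0.1017558  -0.00527845 -1.99730037] [0.11162919 0.11262295 0.0066641 ] 10.475
to slot units [ 4.92629022 -2.19863092]
[-0.442 -0.373  0.34   2.261  0.168  1.161 -2.422]
```

Request:
apply_moves:
  commands:
    - [5,-0.4,0.11,0,0]
    - [5,-0.4,0.11,0,0]
    - [5,0,0,0,0]

```text
clock: 10.85
position: [0.2151, -0.0659, 0.2801]
ee_rot: [-2.959, 1.037, -0.132]
force: [0.2, -0.9, -2.0]
width: 0.214
gripper_force: 25.0
```

```bash
python3 st.py
```

```text
[ 0.21509952 -0.06586931  0.28010614] yaw -0.6755404666721293 tilt [ 0.0802915  -0.02441702] [ 0.15671317 -0.87613572 -1.96644479] [ 0.1186712   0.10297386 -0.00306149] 10.85
to slot units [ 5.71500798 -2.40217821]
[-0.224 -0.437  0.137  2.306  0.097  1.192 -2.375]
```

Request:
apply_moves:
  commands:
    - [5,-0.3,0.08,0,0]
    - [5,0,0,0,0]

```text
clock: 11.1
position: [0.2047, -0.0642, 0.2811]
ee_rot: [-2.957, 1.039, -0.134]
force: [-0.2, -0.5, -1.1]
width: 0.216
gripper_force: 25.0
```

```bash
python3 st.py
```

```text
[ 0.20465006 -0.06422662  0.28109887] yaw -0.6768664027054877 tilt [ 0.08208158 -0.02426706] [-0.19189658 -0.52854471 -1.13419329] [0.06809666 0.14193857 0.00524407] 11.1
to slot units [ 5.88916573 -2.42955638]
[-0.032 -0.436  0.024  2.309  0.038  1.187 -2.27 ]
```

Going inward doesn't help. I'll turn the wrist half a turn, which the joint's symmetry allows, and go back to the height limit so it adds the opposite tilt.

Request:
apply_moves:
  commands:
    - [5,0.41,0.16,0.44,0.35]
    - [5,0.41,0.16,0.44,0.35]
    - [5,0.41,0.16,0.44,0.35]
    - [5,0.41,0.16,0.44,0.35]
    - [5,0.41,0.16,0.44,0.35]
    - [5,0.41,0.16,0.44,0.35]
    - [5,0.41,0.16,0.44,0.35]
    - [5,0.41,0.16,0.44,0.35]
    - [5,0.41,0.16,0.44,0.35]
    - [5,0.41,0.16,0.44,0.35]
    - [5,0.41,0.16,0.44,0.35]
    - [5,0.41,0.16,0.44,0.35]

```text
clock: 12.6
position: [0.5012, 0.0542, 0.5982]
ee_rot: [-2.311, -2.018, -0.056]
force: [0.6, 0.4, -1.8]
width: 0.216
gripper_force: 25.0
```

Request:
apply_moves:
  commands:
    - [5,0,0,0,0.35]
    - [5,0,0,0,0.35]
    - [5,0,0,0,0.35]
    - [5,0,0,0,0.35]
    - [5,0,0,0,0.35]
    - [5,0,0,0,0.35]
    - [5,0,0,0,0.35]
    - [5,0,0,0,0.35]
    - [5,0,0,0,0]

```text
clock: 13.72
position: [0.4995, 0.0541, 0.5936]
ee_rot: [-0.476, -3.026, 0.031]
force: [0.2, -0.7, -2.2]
width: 0.214
gripper_force: 25.0
```

```bash
python3 st.py
```

```text
[0.49954994 0.05412472 0.59360546] yaw 2.828259770248545 tilt [-0.08073664 -0.00782543] [ 0.15314632 -0.66548626 -2.17925769] [ 0.10333242 -0.29399675  0.03391965] 13.725
to slot units [ 0.97416761 -4.4020787 ]
[-0.393  0.227  0.274  1.002 -0.069  2.001  1.109]
```

Request:
apply_moves:
  commands:
    - [5,0,0,0.3,0]
    - [5,0,0,0.3,0]
    - [5,0,0,0,0]

```text
clock: 14.1
position: [0.4939, 0.0523, 0.6076]
ee_rot: [-0.483, -3.052, 0.017]
force: [-0.7, -0.3, -2.7]
width: 0.215
gripper_force: 25.0
```

```bash
python3 st.py
```

```text
[0.49394604 0.05229281 0.60764817] yaw 2.827387591937954 tilt [-0.05228216 -0.00260711] [-0.71319772 -0.30532381 -2.68459362] [ 0.12660981 -0.17957739  0.00739987] 14.1
to slot units [ 1.06756592 -4.37154677]
[-0.517  0.206  0.446  1.004 -0.099  2.002  1.141]
```

Works: tilt went from -0.081 to -0.052. Continuing.

Request:
apply_moves:
  commands:
    - [5,0,0,0.3,0]
    - [5,0,0,0.3,0]
    - [5,0,0,0.3,0]
    - [5,0,0,0,0]

```text
clock: 14.6
position: [0.4875, 0.0509, 0.6265]
ee_rot: [-0.487, -3.092, -0.002]
force: [-0.2, 0.4, -2.9]
width: 0.218
gripper_force: 25.0
```

```bash
python3 st.py
```

```text
[0.48750578 0.05092014 0.62650052] yaw 2.828946517733548 tilt [-0.01136322  0.00307014] [-0.20553752  0.39307698 -2.85764534] [ 0.03856486 -0.212745   -0.07456286] 14.6
to slot units [ 1.1749036  -4.34866903]
[-0.569  0.177  0.499  0.993 -0.097  2.002  1.142]
```

Request:
apply_moves:
  commands:
    - [5,0,0,0.25,0]
    - [5,0,0,0,0]
    - [5,0,0,-0.8,0]
    - [5,0.13,-0.48,-0.75,0.117]
    - [5,0.13,-0.48,-0.75,0.117]
    - [5,0.13,-0.48,-0.75,0.117]
    - [5,0.13,-0.48,-0.75,0.117]
    - [5,0.13,-0.48,-0.75,0.117]
    - [5,0.13,-0.48,-0.75,0.117]
    - [5,0.13,-0.48,-0.75,0.117]
    - [5,0.13,-0.48,-0.75,0.117]
    - [5,0.13,-0.48,-0.75,0.117]

```text
clock: 16.1
position: [0.5567, -0.2088, 0.176]
ee_rot: [0.339, -3.12, -0.004]
force: [1.6, -0.3, -2.0]
width: 0.215
gripper_force: 25.0
```

Request:
apply_moves:
  commands:
    - [5,0,0,0,0]
    - [5,0,0,0,0]
    - [5,0,0,0,0]

```text
clock: 16.48
position: [0.5574, -0.2073, 0.179]
ee_rot: [0.337, -3.122, -0.004]
force: [0.3, -0.6, -2.2]
width: 0.216
gripper_force: 25.0
```

```bash
python3 st.py
```

```text
[ 0.55735569 -0.20731758  0.17903957] yaw -2.926409265203095 tilt [-0.001286    0.00244098] [ 0.31230143 -0.57163279 -2.22775676] [ 0.12628953 -0.18158663  0.02534321] 16.475
to slot units [ 0.01073855 -0.04470702]
[-0.083  0.456  0.501  1.739 -0.254  1.014  2.297]
```

Upright again and aligned at yaw 0.215. Descending to just above the plate.

Request:
apply_moves:
  commands:
    - [5,0.01,-0.045,-0.7,0]
    - [5,0,0,-0.7,0]
    - [5,0,0,-0.5,0]
    - [5,0,0,0,0]
    - [5,0,0,0,0]

```text
clock: 17.1
position: [0.5583, -0.2109, 0.0656]
ee_rot: [0.336, -3.123, -0.003]
force: [-0.1, -0.2, -1.3]
width: 0.214
gripper_force: 25.0
```

```bash
python3 st.py
```

```text
[ 0.55832466 -0.21085493  0.06557849] yaw -2.926928704500396 tilt [-0.00094951  0.00178663] [-0.12974011 -0.200237   -1.28274577] [ 0.07486671 -0.17190233  0.02212888] 17.1
to slot units [-0.00541102  0.01424877]
[-0.026  0.593  0.436  1.837 -0.341  0.787  2.374]
```

Creep down: 13 mm, just past floor-contact height.

Request:
apply_moves:
  commands:
    - [5,0,0.01,-0.12,0]
    - [5,0,0,-0.05,0]
    - [5,0,0,-0.05,0]
    - [5,0,0,-0.03,0]
    - [5,0,0,0,0]

```text
clock: 17.73
position: [0.5571, -0.2103, 0.049]
ee_rot: [0.335, -3.121, -0.004]
force: [-1.1, 0.6, 2.7]
width: 0.217
gripper_force: 25.0
```

Request:
apply_moves:
  commands:
    - [5,0,0,-0.025,0]
    - [5,0,0,-0.025,0]
    - [5,0,0,0,0]

```text
clock: 18.1
position: [0.5585, -0.2103, 0.0474]
ee_rot: [0.336, -3.123, -0.004]
force: [-1.1, 3.1, 15.7]
width: 0.218
gripper_force: 25.0
```

Contact at about 18 N. Easing off and shuffling lightly, first toward +y as the side force suggests.

Request:
apply_moves:
  commands:
    - [5,0,0,-0.0,0]
    - [5,0,0.02,0.02,0]
    - [5,0,0,0,0]

```text
clock: 18.48
position: [0.5584, -0.2099, 0.048]
ee_rot: [0.335, -3.123, -0.002]
force: [0.6, -1.7, 7.4]
width: 0.218
gripper_force: 25.0
```

```bash
python3 st.py
```

```text
[ 0.55836222 -0.20989922  0.04800034] yaw -2.9276331349642795 tilt [-0.00059278  0.00101242] [ 0.64475151 -1.68700005  7.37918042] [-0.09007573 -0.17531319  0.02233107] 18.475
to slot units [-0.00603706 -0.00167973]
[-0.018  0.616  0.423  1.849 -0.356  0.752  2.383]
```

Request:
apply_moves:
  commands:
    - [5,0,0.017,-0.005,0]
    - [5,0,0,0,0]
    - [5,0,0,0,0]

```text
clock: 18.85
position: [0.5584, -0.2097, 0.0479]
ee_rot: [0.335, -3.123, -0.0]
force: [-1.2, -2.0, 8.5]
width: 0.218
gripper_force: 25.0
```

Request:
apply_moves:
  commands:
    - [5,-0.017,0,0,0]
    - [5,0,0,0,0]

```text
clock: 19.1
position: [0.5581, -0.2097, 0.048]
ee_rot: [-0.335, 3.123, -0.0]
force: [3.1, -2.8, 6.8]
width: 0.216
gripper_force: 25.0
```

Request:
apply_moves:
  commands:
    - [5,-0.017,0,0,0]
    - [5,0,0,0,0]

```text
clock: 19.35
position: [0.5576, -0.2095, 0.0481]
ee_rot: [-0.335, 3.122, -0.0]
force: [3.9, -1.7, 7.8]
width: 0.217
gripper_force: 25.0
```

Request:
apply_moves:
  commands:
    - [5,0,-0.02,0,0]
    - [5,0,0,0,0]

```text
clock: 19.6
position: [0.5576, -0.2097, 0.0481]
ee_rot: [-0.336, 3.122, 0.002]
force: [1.9, 1.2, 8.6]
width: 0.219
gripper_force: 25.0
```

Request:
apply_moves:
  commands:
    - [5,0,-0.02,0,0]
    - [5,0,0,0,0]

```text
clock: 19.85
position: [0.5576, -0.21, 0.048]
ee_rot: [-0.337, 3.122, 0.004]
force: [3.1, 2.7, 9.8]
width: 0.219
gripper_force: 25.0
```

```bash
python3 st.py
```

```text
[ 0.55758428 -0.20997044  0.04795818] yaw -2.926660527067921 tilt [0.00104835 0.00244961] [3.07318956 2.71288365 9.80472332] [ 0.86672491 -0.69522634 -0.02060139] 19.85
to slot units [ 0.00692864 -0.00049264]
[-0.016  0.615  0.421  1.852 -0.357  0.75   2.387]
```

No drop yet. Scanning in a spiral of small steps, watching z.

Request:
apply_moves:
  commands:
    - [5,0.017,-0.01,0,0]
    - [5,0,0,0,0]

```text
clock: 20.1
position: [0.5578, -0.2101, 0.0479]
ee_rot: [0.337, -3.123, -0.005]
force: [1.1, 4.6, 12.2]
width: 0.216
gripper_force: 25.0
```

Request:
apply_moves:
  commands:
    - [5,0.017,-0.01,0,0]
    - [5,0,0,0,0]

```text
clock: 20.35
position: [0.5581, -0.2103, 0.0477]
ee_rot: [0.337, -3.122, -0.007]
force: [-1.6, 5.6, 14.4]
width: 0.214
gripper_force: 25.0
```

Request:
apply_moves:
  commands:
    - [5,0.017,0,0,0]
    - [5,0,0,0,0]

```text
clock: 20.6
position: [0.5585, -0.2103, 0.0476]
ee_rot: [0.337, -3.121, -0.007]
force: [-2.1, 5.9, 13.7]
width: 0.216
gripper_force: 25.0
```

Request:
apply_moves:
  commands:
    - [5,0.017,0,0,0]
    - [5,0,0,0,0]

```text
clock: 20.85
position: [0.5592, -0.2101, 0.0473]
ee_rot: [0.336, -3.12, -0.008]
force: [-2.8, 4.8, 11.9]
width: 0.219
gripper_force: 25.0
```

Request:
apply_moves:
  commands:
    - [5,0,0.02,0,0]
    - [5,0,0,0,0]

```text
clock: 21.1
position: [0.5591, -0.2099, 0.0474]
ee_rot: [0.336, -3.121, -0.006]
force: [-3.6, 2.7, 12.0]
width: 0.213
gripper_force: 25.0
```

Request:
apply_moves:
  commands:
    - [5,0,0.02,0,0]
    - [5,0,0,0,0]

```text
clock: 21.35
position: [0.5592, -0.2097, 0.0475]
ee_rot: [0.335, -3.121, -0.004]
force: [-2.7, 0.1, 11.0]
width: 0.219
gripper_force: 25.0
```

```bash
python3 st.py
```

```text
[ 0.55915082 -0.20965844  0.04747247] yaw -2.9277501725520003 tilt [-0.00288916  0.0020914 ] [-2.71816999  0.09786574 10.95964337] [ 0.24827159  0.77729036 -0.05188707] 21.35
to slot units [-0.01918038 -0.00569264]
[-0.018  0.619  0.422  1.845 -0.356  0.756  2.382]
```

y is trapped between the chamfers and z sinks as x increases, so continuing +x.

Request:
apply_moves:
  commands:
    - [5,0.017,0,0,0]
    - [5,0,0,0,0]

```text
clock: 21.6
position: [0.5598, -0.2095, 0.0473]
ee_rot: [0.335, -3.12, -0.005]
force: [-4.5, 0.3, 10.1]
width: 0.219
gripper_force: 25.0
```

Request:
apply_moves:
  commands:
    - [5,0.017,0,0,0]
    - [5,0,0,0,0]

```text
clock: 21.85
position: [0.5605, -0.2094, 0.0471]
ee_rot: [0.335, -3.12, -0.005]
force: [-3.8, 0.7, 9.4]
width: 0.214
gripper_force: 25.0
```

Request:
apply_moves:
  commands:
    - [5,0.017,0,0,0]
    - [5,0,0,0,0]

```text
clock: 22.1
position: [0.5613, -0.2092, 0.0469]
ee_rot: [0.335, -3.119, -0.005]
force: [-4.0, 0.9, 9.0]
width: 0.217
gripper_force: 25.0
```

```bash
python3 st.py
```

```text
[ 0.56127297 -0.20922201  0.04687075] yaw -2.927861034596805 tilt [-0.00485812  0.00294741] [-4.0073841   0.8930431   9.02260543] [ 0.3184431   1.06846737 -0.01076654] 22.1
to slot units [-0.05454945 -0.01296657]
[-0.019  0.623  0.422  1.839 -0.356  0.76   2.38 ]
```

Request:
apply_moves:
  commands:
    - [5,-0.03,-0.004,0,0]
    - [5,-0.02,-0.004,0,0]
    - [5,0,0,0,0]

```text
clock: 22.48
position: [0.5603, -0.2094, 0.0471]
ee_rot: [0.336, -3.122, -0.004]
force: [3.9, 2.4, 5.5]
width: 0.215
gripper_force: 25.0
```

Request:
apply_moves:
  commands:
    - [5,0,0,0,0.06]
    - [5,0,0,0,0]

```text
clock: 22.72
position: [0.5601, -0.2092, 0.0471]
ee_rot: [0.384, -3.116, -0.005]
force: [1.8, 3.7, 7.0]
width: 0.217
gripper_force: 25.0
```

Request:
apply_moves:
  commands:
    - [5,0,0,0,0.06]
    - [5,0,0,0,0]

```text
clock: 22.98
position: [0.5599, -0.2091, 0.0471]
ee_rot: [0.431, -3.11, -0.005]
force: [2.7, 4.1, 6.9]
width: 0.21
gripper_force: 25.0
```

```bash
python3 st.py
```

```text
[ 0.5599487  -0.20905569  0.04706079] yaw -2.866255056040671 tilt [-0.00244055  0.00281222] [2.74967481 4.11508871 6.91224599] [ 1.03401936 -0.53193434 -0.06409458] 22.975
to slot units [-0.0324783  -0.01573843]
[-0.007  0.617  0.404  1.843 -0.342  0.753  2.43 ]
```

Request:
apply_moves:
  commands:
    - [5,0,0,0,-0.12]
    - [5,0,0,0,-0.06]
    - [5,0,0,0,0]

```text
clock: 23.35
position: [0.56, -0.2102, 0.0471]
ee_rot: [0.288, -3.127, -0.003]
force: [2.5, 0.4, 6.5]
width: 0.214
gripper_force: 25.0
```

Request:
apply_moves:
  commands:
    - [5,0,0,0,-0.06]
    - [5,0,0,0,0]

```text
clock: 23.6
position: [0.56, -0.2101, 0.0471]
ee_rot: [0.242, -3.131, -0.003]
force: [2.8, 0.2, 6.6]
width: 0.217
gripper_force: 25.0
```

```bash
python3 st.py
```

```text
[ 0.56004295 -0.21007753  0.0471404 ] yaw -2.9874578271940955 tilt [-0.00172448  0.00179216] [2.82927021 0.20761204 6.64074267] [ 0.31678225 -0.6334586   0.10746995] 23.6
to slot units [-0.03404919  0.00129213]
[-0.028  0.623  0.439  1.845 -0.371  0.757  2.336]
```

Stiction limits the scan. Using the wrist camera to measure the flange centre against the dock rim in one frame.

```bash
python3 - <<'E'
from h import *
from scipy.optimize import least_squares
im,d,K,Rc,o,p=get("wrist"); np.savez("w4.npz",im=im,d=d,K=K,Rc=Rc,o=o); save("w4.png",im)
P=cloud(d,K,Rc,o); z=P[...,2]; c=np.array(observe()['position'])[:2]; r=np.hypot(P[...,0]-c[0],P[...,1]-c[1])
f=(r<.036)&(z>.02)&(z<.045); q=P[f]; print(len(q),np.percentile(q[:,2],[5,50,95]))
for lo,hi in((.028,.040),(.058,.07)):
    m=(z>lo)&(z<hi)&(r>(.043 if lo<.05 else .07))&(r<.14); t=P[m]; print(lo,len(t),t.min(0),t.max(0))
print(o)
E
```

```text
7382 [0.03387176 0.03553828 0.03766557]
0.028 10587 [ 0.50874482 -0.32175277  0.02800127] [ 0.58375419 -0.15869404  0.03998385]
0.058 1513 [ 0.5543383  -0.29515174  0.05800659] [ 0.5794662  -0.28501474  0.06595312]
[ 0.48031677 -0.22286424  0.20514168]
```

View pics/w4.png

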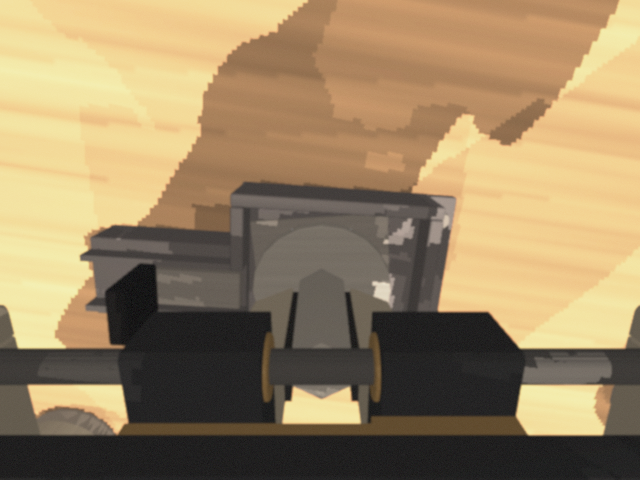

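Flange lies at z = 0.0355, so the foot rests on the plate. Computing its offset from the slot relative to the dock walls.

```bash
python3 - <<'E'
from h import *
from scipy.optimize import least_squares
a=.0849; O=np.array([.5593,-.206]); B=np.array([[np.cos(a),np.sin(a)],[-np.sin(a),np.cos(a)]])
def load(n):
    w=np.load(n); P=cloud(w['d'],w['K'],w['Rc'],w['o']); uv=(P[...,:2]-O)@B.T; return w,P,uv
def walls(uv,z,tag):
    m=(z>.0315)&(z<.0365)
    def edge(sel,ax,sgn,k):
        v=uv[m&sel][:,ax]; return (len(v), (np.percentile(v,[3,50,97])*1000).round(2))
    U,V=uv[...,0],uv[...,1]
    print(tag,'-x wall',edge((abs(U+.044)<.006)&(abs(V)<.03),0,0,0),'+x',edge((abs(U-.044)<.006)&(abs(V)<.03),0,0,0),'+y',edge((abs(V-.044)<.006)&(abs(U+.01)<.02),1,0,0),'-y',edge((abs(V+.044)<.006)&(abs(U+.01)<.02)&(abs(U)>.011),1,0,0))
    t=(z>.06)&(z<.068)&(abs(V+.085)<.012)&(abs(U)<.02); print('  tab',(uv[t].min(0)+uv[t].max(0))*500,np.ptp(uv[t],0)*1000)
w,P,uv=load('w2.npz'); walls(uv,P[...,2],'w2')
S=(np.array([[.5582,-.2102],[.5572,-.21025]])-O)@B.T*1000; print('slot dock mm',S)
w,P,uv=load('w4.npz'); z=P[...,2]; walls(uv,z,'w4')
pc=(observe()['position'][:2]-O)@B.T; print('tcp',pc*1000)
r=np.hypot(uv[...,0]-pc[0],uv[...,1]-pc[1])
f=((r<.0375)&(z>.0325)&(z<.040)).astype(np.uint8); n,l,st,ce=cv2.connectedComponentsWithStats(f); f=(l==1+st[1:,4].argmax()).astype(np.uint8)
cn=max(cv2.findContours(f,0,1)[0],key=len)[:,0]
e=plane(cn,.036,w['K'],w['Rc'],w['o'])[:,:2]; e=(e-O)@B.T
for lim in(-.008,-.014):
    s=e[(e[:,0]-pc[0]<lim)]; g=lambda x:np.hypot(s[:,0]-x[0],s[:,1]-x[1])-.032
    k=least_squares(g,pc,loss='soft_l1',f_scale=.0005); print('flange c mm',k.x*1000,len(s),np.std(g(k.x)))
E
```

```text
w2 -x wall (827, array([-46.61, -43.62, -40.94])) +x (1100, array([41.04, 43.81, 46.77])) +y (603, array([40.53, 43.2 , 46.19])) -y (300, array([-48.29, -44.43, -41.48]))
  tab [  0.18929131 -84.79652211] [23.94349878  8.59196676]
slot dock mm [[-1.45218976 -4.09159442]
 [-2.45282782 -4.05661629]]Traceback (most recent call last):
  File "<stdin>", line 15, in <module>
  File "<stdin>", line 11, in walls
  File "<stdin>", line 9, in edge
    return _quantile_unchecked(
        a, q, axis, out, overwrite_input, method, keepdims, weights)
    return _ureduce(a,
                    func=_quantile_ureduce_func,
    ...<5 lines>...
                    overwrite_input=overwrite_input,
                    method=method)
    r = func(a, **kwargs)
    result = _quantile(arr,
                       quantiles=q,
    ...<2 lines>...
                       out=out,
                       weights=wgt)
    slices_having_nans = np.isnan(arr[-1, ...])
                                  ~~~^^^^^^^^^
IndexError: index -1 is out of bounds for axis 0 with size 0
```

```bash
python3 - <<'E'
from h import *
from scipy.optimize import least_squares
a=.0849; O=np.array([.5593,-.206]); B=np.array([[np.cos(a),np.sin(a)],[-np.sin(a),np.cos(a)]])
w=np.load('w4.npz'); P=cloud(w['d'],w['K'],w['Rc'],w['o']); uv=(P[...,:2]-O)@B.T; z=P[...,2]; U,V=uv[...,0],uv[...,1]
m=(z>.030)&(z<.038)
for n,s,ax in(('-x',(abs(U+.044)<.008)&(abs(V)<.03),0),('+y',(abs(V-.044)<.008)&(U<-.005)&(U>-.038),1),('-y',(abs(V+.044)<.008)&(U<-.005)&(U>-.038),1)):
    v=uv[m&s][:,ax]; print(n,len(v),(np.percentile(v,[3,50,97])*1000).round(2) if len(v) else '')
t=(z>.06)&(z<.068)&(abs(V+.085)<.014)&(abs(U)<.02); print('tab',(uv[t].min(0)+uv[t].max(0))*500,np.ptp(uv[t],0)*1000)
pc=(observe()['position'][:2]-O)@B.T; print('tcp',pc*1000)
r=np.hypot(U-pc[0],V-pc[1])
f=((r<.0375)&(z>.0325)&(z<.040)).astype(np.uint8); n,l,st,ce=cv2.connectedComponentsWithStats(f); f=(l==1+st[1:,4].argmax()).astype(np.uint8)
cn=max(cv2.findContours(f,0,1)[0],key=len)[:,0]
e=(plane(cn,.036,w['K'],w['Rc'],w['o'])[:,:2]-O)@B.T
for lim in(-.008,-.014):
    s=e[(e[:,0]-pc[0]<lim)]; g=lambda x:np.hypot(s[:,0]-x[0],s[:,1]-x[1])-.032
    k=least_squares(g,pc,loss='soft_l1',f_scale=.0005); print('flange c mm',k.x*1000,len(s),np.std(g(k.x)))
E
```

```text
-x 2044 [-46.68 -44.08 -40.92]
+y 1029 [40.95 43.38 46.63]
-y 1091 [-51.18 -44.2  -40.9 ]
tab [  0.42976032 -84.26407122] [24.74486743  8.8953944 ]
tcp [ 0.378377   -4.10189956]
flange c mm [-3.9941176  -4.53231015] 252 0.009539105674417991
flange c mm [-4.33885459 -4.50987791] 173 0.002413379045474276
```

```bash
python3 - <<'E'
from h import *
from scipy.optimize import least_squares
a=.0849; O=np.array([.5593,-.206]); B=np.array([[np.cos(a),np.sin(a)],[-np.sin(a),np.cos(a)]])
w=np.load('w4.npz'); P=cloud(w['d'],w['K'],w['Rc'],w['o']); z=P[...,2]
uv=lambda px,h:(plane(px,h,w['K'],w['Rc'],w['o'])[:,:2]-O)@B.T*1000
# flange edge: per column first row (from the top) where depth z exceeds .030 below the pocket-wall, i.e. inside rows 205..300
pts=[]
for c in list(range(262,386,3)):
    col=z[200:300,c]; k=[i for i in range(2,98) if col[i-2]<.026 and col[i+1]>.032]
    if k: pts.append((c,200+k[0]))
pts=np.float64(pts); e=uv(pts,.0355); print(np.c_[pts,e.round(1)][::4].tolist())
g=lambda x:np.hypot(e[:,0]-x[0],e[:,1]-x[1])-32
k=least_squares(g,[0,-4],loss='cauchy',f_scale=.5); print(k.x,np.abs(g(k.x)).round(2).tolist())
h=lambda x:np.hypot(e[:,0]-x[0],e[:,1]-x[1])-x[2]; print(least_squares(h,[0,-4,32],loss='cauchy',f_scale=.5).x)
print('z rows at col 321',[(r,z[r,321].round(4)) for r in range(190,262,6)])
E
```

```text
[[262.0, 255.0, -20.0, -32.2], [274.0, 240.0, -27.3, -27.1], [286.0, 213.0, -39.9, -22.3], [298.0, 225.0, -34.9, -16.9], [310.0, 224.0, -35.7, -11.7], [322.0, 222.0, -36.9, -6.6], [334.0, 223.0, -36.9, -1.3], [346.0, 227.0, -35.4, 4.1], [358.0, 231.0, -34.0, 9.5], [370.0, 241.0, -29.8, 15.2], [382.0, 202.0, -47.5, 18.5]]
[-4.90076026 -4.52200647] [0.52, 0.07, 0.53, 3.38, 0.19, 0.0, 0.31, 0.03, 7.24, 0.14, 0.3, 0.03, 0.43, 0.04, 0.14, 0.15, 0.38, 0.12, 0.2, 0.13, 0.11, 0.15, 0.23, 0.07, 0.12, 0.07, 0.23, 0.58, 0.29, 0.18, 0.13, 0.35, 0.27, 2.09, 0.18, 0.09, 0.25, 0.29, 0.21, 0.0, 16.44, 0.63]
[-5.90148716 -4.5539835  31.1073751 ]
z rows at col 321 [(190, np.float64(0.0103)), (196, np.float64(0.0265)), (202, np.float64(0.0333)), (208, np.float64(0.0346)), (214, np.float64(0.0145)), (220, np.float64(0.0181)), (226, np.float64(0.0366)), (232, np.float64(0.0358)), (238, np.float64(0.0364)), (244, np.float64(0.0361)), (250, np.float64(0.0362)), (256, np.float64(0.0355))]
```

The flange centre is at dock (-4.9,-4.5) mm and the slot at about (-1.8,-3.5). The joint sits about 5 mm off the TCP, so it must go about +3.0 mm in x, +1.2 mm in y. Lifting slightly, shifting and restoring yaw.

Request:
apply_moves:
  commands:
    - [5,0,0,0.05,0.06]
    - [5,0.06,0.02,0,0.06]
    - [5,0,0,0,0]
    - [5,0,0,0,0]
  newtons: 35

```text
clock: 24.15
position: [0.5623, -0.2085, 0.0493]
ee_rot: [0.335, -3.12, -0.005]
force: [0.0, 0.1, -2.2]
width: 0.215
gripper_force: 35.0
```

```bash
python3 st.py
```

```text
[ 0.56233371 -0.20852753  0.04929888] yaw -2.927750901745893 tilt [-0.00431231  0.00243229] [ 0.03278312  0.10179851 -2.21034336] [ 0.14499393 -0.09919703  0.04645499] 24.15
to slot units [-0.07222856 -0.02454125]
[-0.022  0.621  0.424  1.836 -0.354  0.765  2.377]
```

Request:
apply_moves:
  commands:
    - [5,0.012,-0.005,-0.03,0]
    - [5,0,0,-0.03,0]
    - [5,0,0,0,0]

```text
clock: 24.52
position: [0.5632, -0.2087, 0.0458]
ee_rot: [0.335, -3.12, -0.005]
force: [0.2, 0.2, -1.9]
width: 0.215
gripper_force: 35.0
```

Request:
apply_moves:
  commands:
    - [5,0.01,0,0,0]
    - [5,0,0,0,0]

```text
clock: 24.78
position: [0.5641, -0.2088, 0.0461]
ee_rot: [0.335, -3.121, -0.004]
force: [-0.3, -0.5, -2.2]
width: 0.218
gripper_force: 35.0
```

```bash
python3 st.py
```

```text
[ 0.56412421 -0.20880656  0.04608647] yaw -2.9274687499670327 tilt [-0.00336963  0.00233265] [-0.34054979 -0.46716986 -2.18379219] [ 0.10397245 -0.15651804 -0.02210982] 24.775
to slot units [-0.10207019 -0.0198906 ]
[-0.02   0.627  0.421  1.834 -0.357  0.76   2.379]
```

It's below floor height with no contact force, so it is entering the slot. Lowering on.

Request:
apply_moves:
  commands:
    - [5,-0.01,0,-0.02,0]
    - [5,0,0,-0.02,0]
    - [5,0,0,0,0]

```text
clock: 25.15
position: [0.5633, -0.2087, 0.0435]
ee_rot: [0.335, -3.12, -0.004]
force: [-0.2, -0.7, -1.8]
width: 0.218
gripper_force: 35.0
```

Request:
apply_moves:
  commands:
    - [5,0,0,-0.02,0]
    - [5,0,0,0,0]

```text
clock: 25.4
position: [0.5634, -0.2087, 0.0423]
ee_rot: [0.335, -3.12, -0.004]
force: [-1.0, -0.5, -1.9]
width: 0.215
gripper_force: 35.0
```

Request:
apply_moves:
  commands:
    - [5,0,0,-0.03,0]
    - [5,0,0,-0.03,0]
    - [5,0,0,0,0]

```text
clock: 25.78
position: [0.5635, -0.2088, 0.0388]
ee_rot: [0.335, -3.12, -0.004]
force: [-0.1, 0.3, -0.6]
width: 0.214
gripper_force: 35.0
```

Request:
apply_moves:
  commands:
    - [5,0,0,-0.02,0]
    - [5,0,0,-0.02,0]
    - [5,0,0,0,0]

```text
clock: 26.15
position: [0.5639, -0.2089, 0.0376]
ee_rot: [0.335, -3.122, -0.004]
force: [-3.0, 1.7, 12.7]
width: 0.214
gripper_force: 35.0
```

Request:
apply_moves:
  commands:
    - [5,0,0,-0.015,0]
    - [5,0,0,0,0]

```text
clock: 26.4
position: [0.5641, -0.2089, 0.0372]
ee_rot: [0.335, -3.122, -0.005]
force: [-5.6, 2.4, 17.7]
width: 0.22
gripper_force: 35.0
```

```bash
python3 st.py
```

```text
[ 0.56405854 -0.20890042  0.0371918 ] yaw -2.927627059608442 tilt [-0.00170636  0.00272935] [-5.55413395  2.40183738 17.65280365] [0.86575415 0.63651607 0.03311802] 26.4
to slot units [-0.10097565 -0.01832629]
[-0.014  0.638  0.414  1.841 -0.366  0.741  2.386]
```

Firm stop about 11 mm lower. Easing off and checking the flange height by depth.

Request:
apply_moves:
  commands:
    - [5,0,0,0.035,0]
    - [5,0,0,0,0]

```text
clock: 26.65
position: [0.5637, -0.2089, 0.0382]
ee_rot: [0.335, -3.121, -0.004]
force: [-1.7, 0.8, 5.7]
width: 0.216
gripper_force: 35.0
```

```bash
python3 st.py; cat > fl.py <<'E'
from h import *
im,d,K,Rc,o,p=get("wrist"); P=cloud(d,K,Rc,o); z=P[...,2]; uv=P[...,:2]-[.5575,-.2095]; r=np.hypot(uv[...,0],uv[...,1])
m=(r<.031)&(r>.014)&(z>.012)&(z<.045); q=P[m]; print(len(q),np.percentile(q[:,2],[5,25,50,75,95]))
A=np.c_[q[:,:2]-q[:,:2].mean(0),np.ones(len(q))]; k=abs(q[:,2]-np.median(q[:,2]))<.003; print('plane',np.linalg.lstsq(A[k],q[k,2],rcond=None)[0])
E
python3 fl.py
```

```text
[ 0.56371651 -0.20885903  0.03816501] yaw -2.9275075524137737 tilt [-0.00264486  0.00234102] [-1.74630816  0.80284442  5.68658468] [0.36885899 0.07347569 0.00167069] 26.65
to slot units [-0.0952752  -0.01901623]
[-0.015  0.637  0.415  1.84  -0.364  0.743  2.385]
6703 [0.01826031 0.02568242 0.02647737 0.02716332 0.0281642 ]
plane [-0.06081561 -0.01082553  0.02656404]
```

The flange is nearly down but pitched about 0.06 rad in the grip. Releasing slightly so it settles flat.

Request:
apply_moves:
  commands:
    - [26,-0.01,0,0,0]
    - [32,0,0,0,0]
    - [38,0,0,0,0]
    - [38,0,0,0,0]

```text
clock: 27.2
position: [0.5628, -0.2088, 0.0375]
ee_rot: [0.335, -3.12, -0.004]
force: [-0.5, 0.0, 0.2]
width: 0.382
gripper_force: 0.0
```

```bash
python3 fl.py
```

```text
7290 [0.02289178 0.02347066 0.02389445 0.02435413 0.0391935 ]
plane [-9.17258518e-05 -1.21689413e-03  2.38466138e-02]
```

Fully home: the flange top is at 23.8 mm and flat. Withdrawing and going over to the latch tab.

Request:
apply_moves:
  commands:
    - [40,0,0,0.2,0]
    - [40,0,0,0.8,0]
    - [42,0,0,1.0,0]
    - [44,0.03,-0.68,0,-0.13]
    - [46,0.03,-0.68,0,-0.13]
    - [46,0,0,0,0]
    - [46,0,0,0,0]

```text
clock: 28.12
position: [0.5665, -0.2899, 0.158]
ee_rot: [0.132, -3.136, -0.005]
force: [-0.4, 0.4, 0.4]
width: 0.457
gripper_force: 0.0
```

```bash
python3 st.py; python3 - <<'E'
from h import *
im,d,K,Rc,o,p=get("wrist"); P=cloud(d,K,Rc,o); z=P[...,2]
t=(z>.059)&(z<.068)&(abs(P[...,0]-.566)<.02)&(abs(P[...,1]+.288)<.02); q=P[t][:,:2].astype(np.float32); print(len(q), cv2.minAreaRect(q) if len(q)>5 else '')
r=np.hypot(P[...,0]-.558,P[...,1]+.21); b=(r<.02)&(z>.06)&(z<.1); print('bar',b.sum(),np.median(P[b],0) if b.sum() else '')
E
```

```text
[ 0.56645485 -0.28992406  0.15795694] yaw -3.057154661622435 tilt [-0.00303289  0.00330669] [-0.39045927  0.36680553  0.44061895] [ 0.13295162 -0.10426208  0.00203531] 28.125
to slot units [-0.14091419  1.33206765]
[ 0.043  0.552  0.53   1.654 -0.316  1.027  2.33 ]
428 ((0.5665826201438904, -0.2902931869029999), (0.023758428171277046, 0.00736443605273962), 4.6557512283325195)
bar 1271 [ 0.55535694 -0.21306397  0.07932055]
```

Right above the tab, and the bar top is at 0.079–0.080 (home). Descending and pinching the tab gently.

Request:
apply_moves:
  commands:
    - [46,0,0,-0.8,0]
    - [46,0,0,-0.7,0]
    - [46,0,0,-0.42,0]
    - [46,0,0,0,0]
    - [4,0,0,0,0]
    - [4,0,0,0,0]
    - [4,0,0,0,0]
    - [4,0,0,0,0]
    - [4,0,0,0,0]
  newtons: 8

```text
clock: 29.3
position: [0.5667, -0.2905, 0.0429]
ee_rot: [0.132, -3.136, -0.004]
force: [-0.8, 0.9, 4.2]
width: 0.086
gripper_force: 8.0
```

Tab pinched (8 mm). Sliding in along dock +y.

Request:
apply_moves:
  commands:
    - [4,-0.004,0.05,0,0]
    - [4,-0.004,0.05,0,0]
    - [4,-0.004,0.05,0,0]
    - [4,-0.004,0.05,0,0]
    - [4,-0.004,0.05,0,0]
    - [4,-0.004,0.05,0,0]
    - [4,-0.004,0.05,0,0]
    - [4,-0.004,0.04,0,0]
    - [4,0,0,0,0]

```text
clock: 30.42
position: [0.5648, -0.2676, 0.0429]
ee_rot: [0.132, -3.137, -0.003]
force: [0.2, -2.0, 5.5]
width: 0.086
gripper_force: 8.0
```

Request:
apply_moves:
  commands:
    - [4,0,0.03,0,0]
    - [4,0,0.02,0,0]
    - [4,0,0,0,0]
    - [4,0,0,0,0]

```text
clock: 30.92
position: [0.5648, -0.2675, 0.043]
ee_rot: [0.129, -3.138, 0.003]
force: [-0.1, -9.7, 1.9]
width: 0.085
gripper_force: 8.0
```

Hard stop after 23 mm: fully in. Releasing and withdrawing.

Request:
apply_moves:
  commands:
    - [20,0,0,0,0]
    - [35,0,-0.02,0,0]
    - [35,0,0,0,0]
    - [35,0,0,0.4,0]
    - [35,0,0,0.9,0]
    - [35,0,0,0.9,0]
    - [35,0,0,0,0]
    - [35,0,0,0,0]

```text
clock: 31.92
position: [0.5643, -0.2645, 0.174]
ee_rot: [0.133, -3.135, -0.006]
force: [0.2, -0.7, -0.5]
width: 0.35
gripper_force: 0.0
```

```bash
python3 - <<'E'
from h import *
im,d,K,Rc,o,p=get("wrist"); P=cloud(d,K,Rc,o); z=P[...,2]
t=(z>.059)&(z<.068)&(abs(P[...,0]-.566)<.02)&(abs(P[...,1]+.275)<.04); q=P[t][:,:2].astype(np.float32); c=np.array(cv2.minAreaRect(q)[0]); print(len(q),cv2.minAreaRect(q),'travel',(c-[.5666,-.2903])@[-.085,.996])
r=np.hypot(P[...,0]-.558,P[...,1]+.21); b=(r<.02)&(z>.06)&(z<.1); print('bar',np.median(P[b],0),'flange',np.percentile(P[(r<.03)&(r>.016)&(P[...,0]<.55)&(z<.05)][:,2],[10,50,90]))
print(observe()['position'],observe()['force'],observe()['clock'])
E
```

```text
401 ((0.5646181702613831, -0.26768654584884644), (0.02367011085152626, 0.007795989513397217), 4.852610111236572) travel 0.022691455862331393
bar [ 0.55528842 -0.21213971  0.07948197] flange [0.02292336 0.02380897 0.02475685]
[ 0.56390563 -0.2643729   0.1732957 ] [-0.05337084 -0.45284579  0.37610407] 31.975
```

```bash
python3 -c "
from h import *
print(arm.sign_off())"
```

```text
the job is handed in; nothing more can be done
None
```

The pole joint is fully home in the dock's slot (flange top measured at 23.8 mm, flat), the latch is slid in to its stop, the arm is clear, and I handed the job in at about 32 s; the hand-in gave no verdict back.

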